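# Lock the lever slicer's blade with its ring pin

## Task

Make the lever slicer safe to put away: lower its blade arm fully down between the two steel cheeks of the keeper, push the red-handled lock pin through keeper and arm until its steel head is fully home against the keeper, then swing the pin's sprung ring down over the pin's far end until it snaps shut, and let go. Never force the pin or the ring: press gently and stop as soon as they are home. Leave the other things where they stand.

Things in the scene. Friction and masses are not known exactly. Their poses are not given: they have to be found in the camera images.
- slicer: Lever slicer stuck to the worktop by suction feet: beech base 130 x 260 mm (x, y), top 28 mm up, origin under its centre. A steel blade arm with black handle runs along y, hinged at its +y end. At the -y end stands the keeper on a slotted foot plate: two upright steel cheeks, 30 mm wide, 8 mm thick, 16 mm apart, tops 16 mm above their bore. A low steel fence (18 mm high) runs along the -x edge.
- keeper_mouth (a point): Middle setting of the keeper bore's near opening, in the outer face of its near cheek, 70 mm up. The keeper is screwed fast through slots: its true bore is 0 to 5 mm from here, either way along y. x (level): the way the pin goes in; y: along the arm to its hinge; z up. Far cheek's outer face at x = 32 mm. Bores: 11.6 mm square in both cheeks; in the arm (14 mm thick) 12 mm high, 21 mm along y.
- slicer_arm (a joint): Blade arm angle, rad: 0 on its stop, about level, growing as the handle rises. Hinge: 200 mm from the bore along +y of keeper_mouth, same height. Friction holds it where it is left. On its stop the arm's bore lies 2 mm lower than the keeper's (in line at 0.01 rad): the pin's rounded nose lifts the arm into line as it is pushed in, with 5 to 10 N.
- handle_top (a point): Middle of the top of the arm's black handle (26 mm wide, 92 mm long, 24 mm thick), 285 mm from the hinge: the place to press down. 79 mm above the worktop when the arm is down.
- lock_pin: Lock pin, 103 mm long, about 0.1 kg: red grip, steel head, bare square shank and a wire ring hinged on the head. It lies on the worktop on its flat underside, ring slanting up. Origin on the underside, below pin_shoulder. x along the pin to its nose, z up.
- pin_grip (a point): Centre of the pin's red grip, on the pin's axis, 11 mm above the worktop as it lies; axes as lock_pin. Flat-sided, for fingers closing along y. Along x from here: grip 22 x 22 mm from -20 to 22 mm, steel head 22 x 22 mm to 36 mm, square shank 10 x 10 mm to 69 mm, then tapering to a nose 9.4 mm wide (y) and 8 mm high, flat-ended, rounded in side view only, ending at 83 mm.
- pin_shoulder (a point): Point on the pin's axis in the front face of its steel head, 36 mm ahead of pin_grip. When the pin is home this face lies against the keeper's near cheek and the point is at the bore's near opening.
- ring (a joint): Angle of the wire ring, rad, hinged across the head 7 mm behind and 13.5 mm above pin_shoulder. About 0.6: open, slanting up, held by friction. 0: closed, arched over the keeper (arch top 26 mm above the pin's axis), its end hooked under the nose. From 0.18 down the sprung end rides over the nose (6 N on the arch, pressed straight down 30 mm ahead of pin_shoulder) and snaps in at 0.09. If the pin is not home, the ring lands on the far cheek.
- ring_bow (a point): Middle of the ring's far end (bow): wire 4 mm thick, ring 21 mm wide, 55 mm from its hinge. Open at 0.6, it stands 27 mm above the pin's axis and 47 mm ahead of pin_shoulder; closed, 6 mm below the axis and 45 mm ahead of it.
- onion: Brown onion, 82 mm wide, 94 mm tall, on the chopping board; origin under it. Leave alone.
- lemon: Lemon, 72 x 55 mm, on the chopping board; origin under it. Leave alone.
- garlic: Garlic bulb, 50 mm, on the worktop; origin under it. Leave alone.
- tin: Food tin, 76 mm wide, 58 mm tall; origin under it. Leave alone.
- mug: White mug with blue bands, 80 mm wide, 102 mm tall; origin under it. Leave alone.
- spice_jar: Spice jar with mustard-coloured cap, 42 mm wide, 106 mm tall; origin under it. Leave alone.

How it is judged:
By the outcome, as a careful person would: the job done as asked, in the order asked, and still so for the second after the job is handed in, with the robot touching nothing.
It also fails if it takes over 72 s, if anything falls off the work surface, if the arm or the gripper's body presses on something with over 40 N, if the wrist force passes 120 N, or if a joint passes its speed limit or range.

## Robot

A 6-joint arm with a two-finger parallel gripper is mounted at the origin on a cart in front of the work surface, level with it; the furniture and walls round the work are solid. World frame = base frame: x ahead of the robot, y to its left, z up, the work surface at z = 0. Lengths are in m, angles in rad, forces in N, time in s.
With the tool pointing down it reaches from about 0.425 to 1.125 m from the base axis. Payload 14.9 kg.
Tool frame: the origin (TCP) lies midway between the tips of the shut fingers; the grasp point (between the pads) lies arm.pinch_z behind it (arm.pinch_z is the distance from the TCP to the grasp point, in m); z points along the fingers, y is the direction in which the jaws open and shut (so a half turn about z gives the same grasp; the last joint's range is limited). The gripper opens to 91 mm and grips with 3 to 60 N. Pads are 32 mm wide; open, the fingers measure 118 mm over their backs; the gripper's body (76 mm by 178 mm) begins 60 mm behind the grasp point.
Start: joints at [1.226, 0.379, 1.734, -0, 1.028, -0.033], TCP at [0.215, 0.666, 0.214] pointing down, gripper open.
Joint ranges: [-2.77, 2.77], [-0.74, 2.19], [0, 2.66], [-1.06, 4.2], [0.31, 2.87], [-3.08, 3.08]. Speed limits (rad/s): [1.89, 1.89, 2.39, 3.14, 3.14, 3.14].

## Interface

Orientations are given as a rotation vector (axis times angle).
In Python, from rig import arm gives the robot as it stands. The module is installed in compiled form; this text tells all that it offers.
- The arm moves only by the shell command python3 -m crank 'ROWS'. ROWS is a JSON object of lists of equal length, an entry for each row: "xyz": the shift along the tool's x, y, z in m, a list of three; "spin": the turn about the tool's z in rad; "grip": the finger opening in m, from 0 to 0.0912. In form: {"xyz": [[dx, dy, dz], ...], "spin": [spin, ...], "grip": [grip, ...]}. A call has 1 to 10 rows; each row shifts and turns the commanded pose from where the row before left it, along the tool's axes as they then stand; what a row does not reach is not made up. A row lasts 1/12 s, in which the tool goes at most 41.7 mm and 7.16 degrees, less where a joint would pass 70% of its speed; a pose out of reach is approached as far as the arm can. A call with a gripper value outside its range is refused whole. The fingers move at their own pace and stop on an object; the grip force is fixed at half the most. Time passes only in rows, so rows that do not move let the fingers close. It gives the time, the measured TCP pose, the force and the opening at its end, in the units of the state.
- arm.observe(): the state, without advancing time (a new reading comes with each control period).
- arm.camera(name): name is "scene" or "top"; returns (picture, depth): 400x640x3 uint8, blue, green, red; 400x640 float32, m along the optical axis (not along the pixel's ray), 0 where there is no reading.
- arm.camera_params(name): a dict with "fov_y" (degrees; the focal length in pixels is half the picture's height over the tangent of half this angle, whatever the lens; pixels are square), "cx", "cy" (the principal point, pixels), "rvec" (rotation vector, rad) and "tvec" (3), from world to camera coordinates, as OpenCV has them. Camera axes: x right, y down, z forward; pixel columns grow to the right and rows downward; lengths in m; the calibration is good to about 2 mm. A picture is of the moment at which its call begins. camera_params takes no time and is no camera call.
- arm.close_job(): hands the job in, once; it reports no verdict.
The state is a dict: "time": time; "joints": joint angles; "joint_vel": joint speeds; "joint_torque": joint torques, N m; "tcp_pos": TCP position; "orientation": TCP orientation; "contact_force": force on the tool from outside, world axes, zero at the start; "moment": the same for the moment, N m; "gripper_width": finger opening in m.
Only numpy, scipy, OpenCV 4.12 (cv2) and the standard library are available. Lean on these libraries where they do the work, as an engineer would, in place of code of your own. Each camera call takes 0.05 s, during which the arm holds its last target. There are 200 camera calls.

## Working session

There is one attempt and no reset: what is moved stays moved. The work goes in short steps, Python scripts to look and compute and a shell command to move; the robot and the scene stay as the last step left them, time stands still between calls to the robot, and variables do not carry over. Pictures are saved under pics/ and viewed, about 8 in all and at most 12, crops included, and the job is handed in when it is done.

```bash
mkdir -p pics
cat > h.py <<'E'
import numpy as np, cv2
from rig import arm
def P(n):
    p=arm.camera_params(n);f=200/np.tan(np.radians(p["fov_y"])/2)
    K=np.array([[f,0,p["cx"]],[0,f,p["cy"]],[0,0,1]]);R=cv2.Rodrigues(np.array(p["rvec"],float))[0]
    return K,R,np.array(p["tvec"],float).ravel()
def ray(n,u,v,z):
    K,R,t=P(n);c=-R.T@t;d=R.T@np.linalg.inv(K)@[u,v,1];return c+d*(z-c[2])/d[2]
def dpt(n,D,u,v):
    K,R,t=P(n);return R.T@(np.linalg.inv(K)@[u,v,1]*D[int(v),int(u)]-t)
def proj(n,X):
    K,R,t=P(n);x=K@(R@np.array(X,float)+t);return x[:2]/x[2]
def cloud(n,D):
    K,R,t=P(n);v,u=np.mgrid[:400,:640];q=np.stack([u,v,np.ones_like(u)],-1)@np.linalg.inv(K).T*D[...,None];return (q-t)@R
def st():
    s=arm.observe();print(round(s["time"],2),np.round(s["tcp_pos"],4),np.round(s["orientation"],3),np.round(s["contact_force"],1),round(s["gripper_width"],4),np.round(s["joints"],2))
E
python3 - <<'E'
from h import *
print(arm.pinch_z);st()
for n in("scene","top"):
    p,d=arm.camera(n);cv2.imwrite(f"pics/{n}0.png",p);np.save(f"{n}0.npy",d);print(arm.camera_params(n), -P(n)[1].T@P(n)[2])
E
```

```text
0.0188
0.0 [0.2146 0.6659 0.2133] [-4.880e-01 -3.103e+00  2.000e-03] [-0.7 -0.1 -0.1] 0.0912 [ 1.23  0.38  1.73 -0.    1.03 -0.03]
{'fov_y': 51.49106300490089, 'cx': 326.7090291458399, 'cy': 192.9535924535046, 'rvec': array([ 2.02161208, -0.93212112,  0.46653501]), 'tvec': array([-0.28451168,  0.3548884 ,  1.13245222])} [-0.35037975 -0.69435299  0.9404513 ]
{'fov_y': 48.484378246588115, 'cx': 314.44019012725414, 'cy': 199.44226025752855, 'rvec': array([ 2.23482376, -1.97519573,  0.20055956]), 'tvec': array([0.05965496, 0.59329893, 1.39830361])} [0.28978834 0.09527266 1.48921495]
```

View pics/scene0.png

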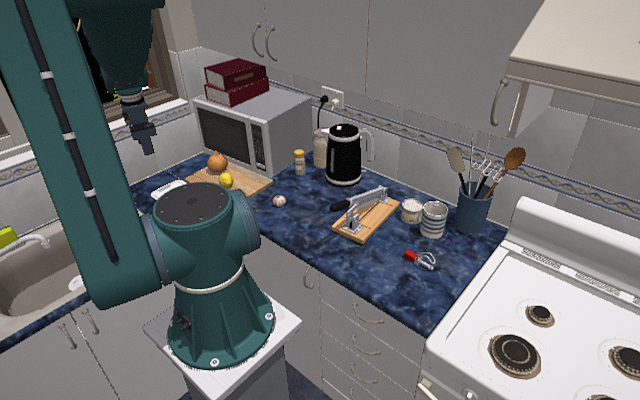

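View pics/top0.png

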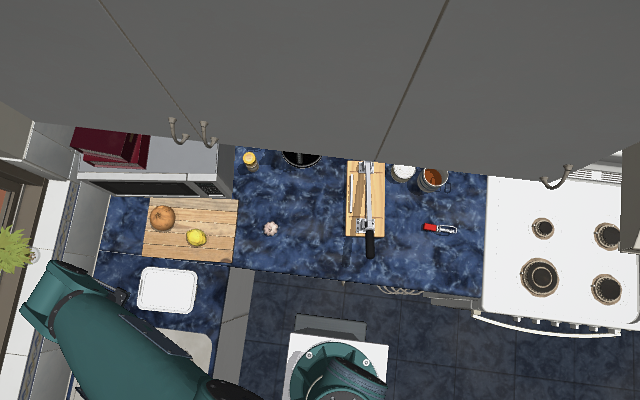

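The scene view shows the slicer (365,215), the pin (420,260) and the tin and mug to their left. The top view has the slicer at (365,198), its handle at (370,243) and the pin at (438,228). I'll enlarge both.

Run:
```python
from h import *
a=cv2.imread("pics/top0.png")[150:270,335:475];b=cv2.imread("pics/scene0.png")[175:280,320:450]
a=cv2.resize(a,None,fx=4,fy=4,interpolation=2);b=cv2.resize(b,(0,0),fx=4.3,fy=4.3,interpolation=2)
cv2.imwrite("pics/c1.png",cv2.resize(np.hstack([a,cv2.resize(b,(560,480))]),(800,343)))
cv2.imwrite("pics/c1.png",a)
cv2.imwrite("pics/c2.png",b)
D=np.load("top0.npy");C=cloud("top",D);im=cv2.imread("pics/top0.png").astype(int)
h=C[...,2]
# red
B,G,R=im[...,0],im[...,1],im[...,2]
for n in("top","scene"):
    im=cv2.imread(f"pics/{n}0.png");C=cloud(n,np.load(f"{n}0.npy"));hs=cv2.cvtColor(im,cv2.COLOR_BGR2HSV)
    m=((hs[...,0]<8)|(hs[...,0]>172))&(hs[...,1]>170)&(hs[...,2]>100)&(np.abs(C[...,2])<.06)
    ys,xs=np.nonzero(m);print(n,"red",len(xs),xs.min(),xs.max(),ys.min(),ys.max(),np.round(C[m].mean(0),4),np.round(C[m].max(0),3),np.round(C[m].min(0),3))
    w=(hs[...,0]>8)&(hs[...,0]<25)&(hs[...,1]>70)&(C[...,2]>.018)&(C[...,2]<.036)&(C[...,1]<.06)&(C[...,1]>-.3)&(C[...,0]<.95)
    q=C[w][:,:2].astype(np.float32);print("wood",len(q),q.min(0),q.max(0),cv2.minAreaRect(q),np.median(C[w][:,2]))
    k=(hs[...,2]<45)&(C[...,2]>.05)&(C[...,2]<.2)&(C[...,0]<.75)&(C[...,0]>.4)&(C[...,1]<.06)&(C[...,1]>-.3)
    if k.any(): print("black",k.sum(),np.round(C[k].mean(0),4),C[k].min(0),C[k].max(0))
```

```text
top red 72 424 435 223 230 [ 0.5447 -0.2588  0.0229] [ 0.555 -0.239  0.034] [ 0.534 -0.278  0.016]
wood 2103 [ 0.4821191  -0.28368476] [0.7436987  0.03901285] ((0.6214379668235779, -0.12957863509655), (0.2596415877342224, 0.3191114068031311), 4.3436174392700195) 0.029034914336000434
black 250 [ 0.4484 -0.0499  0.1731] [ 0.40188801 -0.21055663  0.05123751] [ 0.69446086 -0.03386646  0.19598335]
scene red 60 404 416 250 258 [ 0.5403 -0.2585  0.0234] [ 0.551 -0.238  0.035] [ 0.528 -0.283  0.015]
wood 1133 [ 0.47855198 -0.10894848] [0.7469204  0.02489136] ((0.6129664778709412, -0.03389100730419159), (0.2644987106323242, 0.1298164427280426), 4.92103385925293) 0.02967778444725805
black 153 [ 0.4373 -0.0547  0.1727] [ 0.40052618 -0.06243888  0.05174953] [ 0.51719172 -0.03796853  0.19459741]
```

View pics/c1.png

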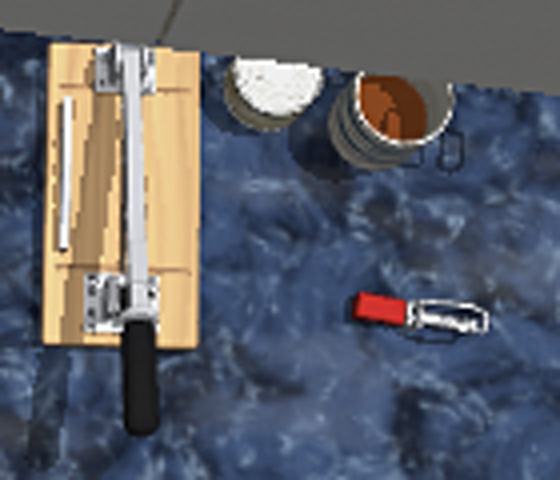

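View pics/c2.png

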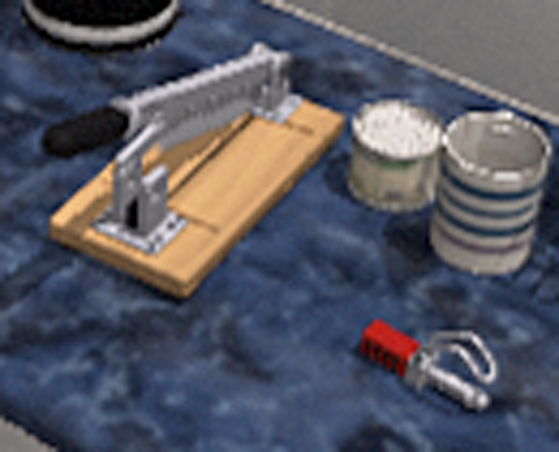

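The crops show the arm raised, the keeper at the robot end and the fence on the world +y side. So the pin goes in towards world −y, and it already points that way with its ring up. Next I measure yaw, the keeper cheeks, the handle and the pin axis.

Run:
```python
from h import *
np.set_printoptions(suppress=True,linewidth=200)
for n in("top","scene"):
    im=cv2.imread(f"pics/{n}0.png");C=cloud(n,np.load(f"{n}0.npy"));hs=cv2.cvtColor(im,cv2.COLOR_BGR2HSV)
    X,Y,Z=C[...,0],C[...,1],C[...,2]
    w=(hs[...,0]>8)&(hs[...,0]<25)&(hs[...,1]>70)&(Z>.022)&(Z<.036)&(Y<.06)&(Y>-.12)&(X<.95)&(X>.45)
    q=C[w][:,:2].astype(np.float32);print(n,"wood",cv2.minAreaRect(q),np.median(Z[w]))
    c=(.613,-.034);a=np.radians(5 if n=="x" else 4.9)
    # keeper pts by slices of height
    k=(X>.46)&(X<.56)&(Y<.03)&(Y>-.10)&(Z>.045)&(Z<.1)
    for p,uv,col in sorted(zip(C[k].tolist(),np.argwhere(k).tolist(),im[k].tolist()),key=lambda t:-t[0][2])[:60]: print(np.round(p,3),uv,col)
    m=(hs[...,1]>150)&((hs[...,0]<8)|(hs[...,0]>172))&(np.abs(Z)<.06)
    r=(X>.49)&(X<.58)&(Y<-.22)&(Y>-.36)&(Z>.008)&(Z<.05)
    print("pin",r.sum(),np.round(C[r].min(0),3),np.round(C[r].max(0),3),cv2.minAreaRect(C[r][:,:2].astype(np.float32)))
    rr=C[r&m][:,:2];print("red",cv2.minAreaRect(rr.astype(np.float32)))
    b=(hs[...,2]<60)&(Z>.12)&(Z<.21)&(X<.56)&(X>.38)&(Y<.03)&(Y>-.12)
    print("handle",b.sum(),cv2.minAreaRect(C[b][:,:2].astype(np.float32)),Z[b].min(),Z[b].max())
```

```text
top wood ((0.6149269342422485, -0.0475514754652977), (0.2590480446815491, 0.1544104814529419), 4.373589992523193) 0.028947655096649462
[ 0.509 -0.035  0.092] [226, 364] [174, 172, 172]
[ 0.528 -0.03   0.091] [220, 363] [175, 170, 169]
[ 0.521 -0.028  0.091] [222, 362] [135, 131, 131]
[ 0.512 -0.032  0.091] [225, 363] [169, 164, 163]
[ 0.516 -0.035  0.09 ] [224, 364] [114, 112, 111]
[ 0.525 -0.028  0.088] [221, 362] [132, 129, 129]
[ 0.515 -0.029  0.088] [224, 362] [136, 133, 131]
[ 0.509 -0.033  0.088] [226, 363] [165, 162, 161]
[ 0.506 -0.03   0.087] [227, 362] [179, 174, 173]
[ 0.509 -0.029  0.087] [226, 362] [169, 165, 164]
[ 0.519 -0.035  0.087] [223, 364] [116, 113, 113]
[ 0.528 -0.027  0.087] [220, 362] [140, 136, 135]
[ 0.507 -0.036  0.087] [227, 364] [143, 144, 143]
[ 0.526 -0.034  0.087] [221, 364] [107, 106, 104]
[ 0.519 -0.029  0.086] [223, 362] [136, 133, 132]
[ 0.513 -0.036  0.086] [225, 364] [130, 128, 127]
[ 0.523 -0.035  0.085] [222, 364] [119, 117, 116]
[ 0.523 -0.032  0.085] [222, 363] [170, 165, 165]
[ 0.513 -0.029  0.084] [225, 362] [158, 155, 154]
[ 0.507 -0.033 
[... 5052 characters left out ...]
[136, 123, 118]
[ 0.508 -0.057  0.079] [219, 354] [144, 141, 144]
[ 0.51  -0.034  0.079] [216, 349] [111, 111, 117]
[ 0.502 -0.032  0.079] [217, 347] [97, 89, 89]
[ 0.507 -0.054  0.079] [219, 353] [105, 99, 103]
[ 0.522 -0.055  0.078] [217, 356] [109, 102, 105]
pin 234 [ 0.528 -0.341  0.008] [ 0.555 -0.237  0.049] ((0.5416280627250671, -0.2893174886703491), (0.026285814121365547, 0.10372065007686615), 0.4683084785938263)
red ((0.5414064526557922, -0.26087474822998047), (0.045982155948877335, 0.023220695555210114), 84.64253234863281)
handle 156 ((0.44062843918800354, -0.05169922858476639), (0.08228900283575058, 0.020578419789671898), 1.8028022050857544) 0.14783349150256567 0.19459741191459168
```

```bash
cat >> h.py <<'E'
def go(x,y,z,h=None):
    "print tool-axes shift to world target, and spin to bring jaw (tool y) to heading h deg (mod 180)"
    s=arm.observe();R=cv2.Rodrigues(np.array(s["orientation"],float))[0]
    d=np.array([x,y,z])-s["tcp_pos"];hd=np.degrees(np.arctan2(R[1,1],R[0,1]))
    sp=None if h is None else np.radians((hd-h+90)%180-90)
    print("dist",round(np.linalg.norm(d),4),"shift",np.round(R.T@d,4),"jaw",round(hd,2),"spin",sp,"R",np.round(R[:,2],3))
E
python3 -m crank '{"xyz":[[0,0,-0.005],[0,0,-0.005],[0,0,-0.005],[0,0,-0.005],[0,0,-0.005],[0,0,-0.005],[0,0,-0.005],[0,0,-0.005],[0,0,0],[0,0,0]],"spin":[0.1175,0.1175,0.1175,0.1175,0.1175,0.1175,0.1175,0.1175,0.1175,0.1175],"grip":[0,0,0,0,0,0,0,0,0,0]}'
python3 -c "
from h import *
st();go(.46,.3,.25,4.7);go(.442,-.049,.25,4.7)"
```

```text
time: 0.93
tcp_pos: [0.2147, 0.6662, 0.254]
orientation: [-2.133, -2.307, -0.0]
contact_force: [-0.0, -0.4, -0.4]
gripper_width: 0.0275
0.93 [0.2147 0.6662 0.254 ] [-2.133 -2.307 -0.   ] [-0.  -0.4 -0.4] 0.0275 [1.23 0.34 1.71 0.   1.09 1.15]
dist 0.4408 shift [-0.3843  0.2159  0.004 ] jaw 4.48 spin -0.0038234911661979057 R [-0.  0. -1.]
dist 0.7505 shift [-0.7308  0.1707  0.004 ] jaw 4.48 spin -0.0038234911661979057 R [-0.  0. -1.]
```

```bash
python3 -m crank '{"xyz":[[-0.035,0.0196,0],[-0.035,0.0196,0],[-0.035,0.0196,0],[-0.035,0.0196,0],[-0.035,0.0196,0],[-0.035,0.0196,0],[-0.035,0.0196,0],[-0.035,0.0196,0],[-0.035,0.0196,0],[-0.035,0.0196,0]],"spin":[0,0,0,0,0,0,0,0,0,0],"grip":[0,0,0,0,0,0,0,0,0,0]}'
python3 -c "
from h import *
go(.442,-.049,.25,4.7)"
```

```text
time: 1.77
tcp_pos: [0.44, 0.3321, 0.2539]
orientation: [-2.126, -2.313, 0.0]
contact_force: [1.5, 0.4, -0.1]
gripper_width: 0.0004
dist 0.3811 shift [-0.3799 -0.03    0.0039] jaw 4.82 spin 0.002122820851033554 R [-0. -0. -1.]
```

```bash
python3 -m crank '{"xyz":[[-0.038,-0.003,0],[-0.038,-0.003,0],[-0.038,-0.003,0],[-0.038,-0.003,0],[-0.038,-0.003,0],[-0.038,-0.003,0],[-0.038,-0.003,0],[-0.038,-0.003,0],[-0.038,-0.003,0],[-0.0,0,0]],"spin":[0,0,0,0,0,0,0,0,0,0],"grip":[0,0,0,0,0,0,0,0,0,0]}'
python3 -c "
from h import *
go(.442,-.049,.25,4.7)"
```

```text
time: 2.6
tcp_pos: [0.4409, -0.0139, 0.254]
orientation: [2.131, 2.308, -0.001]
contact_force: [-0.3, -0.8, 0.5]
gripper_width: 0.0006
dist 0.0354 shift [-0.0351 -0.0017  0.004 ] jaw 4.57 spin -0.002188201140557414 R [ 0.    -0.001 -1.   ]
```

```bash
python3 -m crank '{"xyz":[[-0.0351,-0.0017,0],[0,0,0.025],[0,0,0.015],[0,0,0.012],[0,0,0.012],[0,0,0.012],[0,0,0.012],[0,0,0]],"spin":[0,0,0,0,0,0,0,0],"grip":[0,0,0,0,0,0,0,0]}'
python3 -m crank '{"xyz":[[0,0,0.012],[0,0,0.012],[0,0,0.012],[0,0,0.012],[0,0,0.012],[0,0,0.01],[0,0,0.0]],"spin":[0,0,0,0,0,0,0],"grip":[0,0,0,0,0,0,0]}'
```

```text
time: 3.27
tcp_pos: [0.4412, -0.0439, 0.164]
orientation: [-2.124, -2.311, 0.003]
contact_force: [-0.8, 0.7, -1.2]
gripper_width: 0.0005
time: 3.85
tcp_pos: [0.4417, -0.044, 0.0948]
orientation: [-2.125, -2.312, 0.002]
contact_force: [0.2, -0.3, -0.3]
gripper_width: 0.0002
```

Run:
```python
from h import *
st()
o=[]
for n,r in(("top",(170,270,330,430)),("scene",(165,265,310,410))):
    p,d=arm.camera(n);np.save(n+"1.npy",d);cv2.imwrite(f"pics/{n}1.png",p);o.append(cv2.resize(p[r[0]:r[1],r[2]:r[3]],(400,400),interpolation=2))
cv2.imwrite("pics/v5.png",np.hstack(o))
```

```text
3.85 [ 0.4417 -0.044   0.0948] [-2.125e+00 -2.312e+00  2.000e-03] [ 0.2 -0.3 -0.3] 0.0002 [-0.15  0.18  2.29  0.    0.68 -0.24]
```

View pics/v5.png

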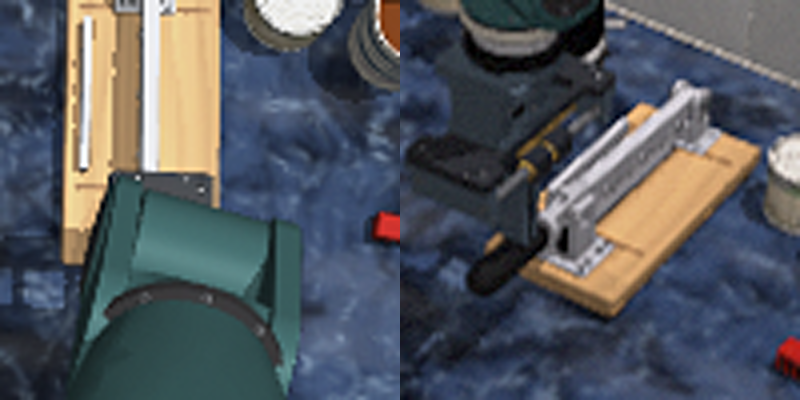

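The arm has come down with the finger and is nearly between the cheeks. I press the rest in small steps.

```bash
python3 -m crank '{"xyz":[[0,0,0.006],[0,0,0.005],[0,0,0.003],[0,0,0]],"spin":[0,0,0,0],"grip":[0,0,0,0]}'
python3 -m crank '{"xyz":[[0,0,0.002],[0,0,0.0]],"spin":[0,0],"grip":[0,0]}'
python3 -m crank '{"xyz":[[0,0,0.002],[0,0,0.0]],"spin":[0,0],"grip":[0,0]}'
```

```text
time: 4.28
tcp_pos: [0.4422, -0.0442, 0.0814]
orientation: [-2.126, -2.312, 0.001]
contact_force: [-0.3, 0.4, -0.3]
gripper_width: 0.0004
time: 4.45
tcp_pos: [0.4424, -0.0442, 0.0797]
orientation: [-2.126, -2.313, 0.0]
contact_force: [0.3, -0.5, -0.9]
gripper_width: 0.0003
time: 4.62
tcp_pos: [0.4426, -0.0443, 0.0791]
orientation: [-2.126, -2.312, 0.001]
contact_force: [-12.6, 1.4, 34.9]
gripper_width: 0.0001
```

Handle is on its stop: 35 N at z = 79 mm, as specified. Next I raise, then close the fingers gently on the near cheek alone to find the bore's position along the arm by touch.

```bash
python3 -m crank '{"xyz":[[0,0,-0.004],[0,0,-0.02],[0,0,-0.03],[0,0,0]],"spin":[0,0,0,0],"grip":[0,0.05,0.05,0.05]}'
python3 -c "
from h import *
st();go(.518,-.0135,.12,4.7)"
```

```text
time: 4.95
tcp_pos: [0.4448, -0.0446, 0.1359]
orientation: [2.123, 2.309, 0.005]
contact_force: [1.6, 0.0, 0.4]
gripper_width: 0.0177
4.95 [ 0.4448 -0.0446  0.1359] [2.123 2.309 0.005] [1.6 0.  0.4] 0.0177 [-0.15  0.1   2.27  0.    0.77 -0.24]
dist 0.0811 shift [0.0248 0.0755 0.0163] jaw 4.81 spin 0.0019419507573479183 R [ 0.005 -0.001 -1.   ]
```

```bash
python3 -m crank '{"xyz":[[0.0124,0.03,0.0],[0.0124,0.03,0.0],[0,0.0155,0.01],[0,0,0.006],[0,0,0],[0,0,0]],"spin":[0,0,0,0,0,0],"grip":[0.05,0.05,0.05,0.05,0.05,0.05]}'
python3 - <<'E'
from h import *
st();go(.518,-.0135,.066,4.7)
o=[]
for n,r in(("top",(170,270,330,430)),("scene",(165,265,310,410))):
    p,d=arm.camera(n);cv2.imwrite(f"pics/{n}2.png",p);o.append(cv2.resize(p[r[0]:r[1],r[2]:r[3]],(400,400),interpolation=2))
cv2.imwrite("pics/v6.png",np.hstack(o))
E
```

```text
time: 5.45
tcp_pos: [0.5145, -0.0132, 0.1153]
orientation: [-2.125, -2.312, 0.002]
contact_force: [0.9, 0.5, -1.2]
gripper_width: 0.0499
5.45 [ 0.5145 -0.0132  0.1153] [-2.125e+00 -2.312e+00  2.000e-03] [ 0.9  0.5 -1.2] 0.0499 [-0.07  0.24  2.15 -0.    0.76 -0.15]
dist 0.0494 shift [-0.0006  0.0035  0.0493] jaw 4.81 spin 0.0019098428943037768 R [-0.002  0.    -1.   ]
```

View pics/v6.png

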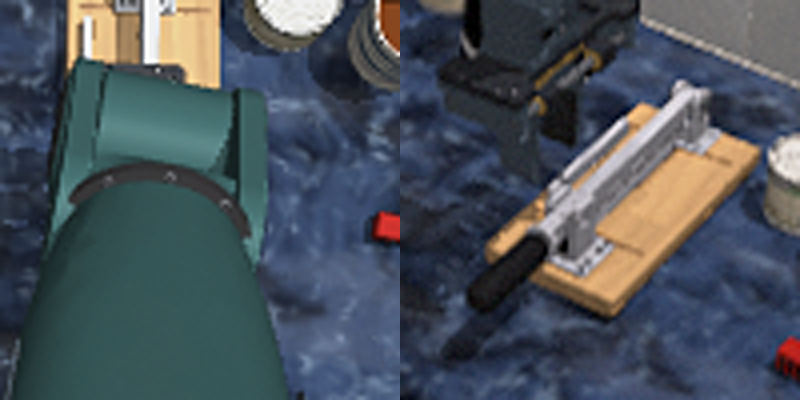

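The arm is down and the fingers stand over the near cheek. I lower them astride it and close.

```bash
python3 -m crank '{"xyz":[[0,0.0035,0.0],[0,0,0.015],[0,0,0.015],[0,0,0.01],[0,0,0.009],[0,0,0]],"spin":[0,0,0,0,0,0],"grip":[0.05,0.05,0.05,0.05,0.05,0.05]}'
python3 -m crank '{"xyz":[[0,0,0],[0,0,0]],"spin":[0,0],"grip":[0.035,0.035]}'
python3 -m crank '{"xyz":[[0,0,0],[0,0,0]],"spin":[0,0],"grip":[0.028,0.028]}'
python3 -m crank '{"xyz":[[0,0,0],[0,0,0]],"spin":[0,0],"grip":[0.028,0.028]}'
```

```text
time: 6.05
tcp_pos: [0.5182, -0.013, 0.0656]
orientation: [-2.125, -2.311, 0.002]
contact_force: [-0.9, 1.1, -0.7]
gripper_width: 0.0503
time: 6.22
tcp_pos: [0.5194, -0.0129, 0.0674]
orientation: [2.126, 2.312, 0.001]
contact_force: [-0.3, 0.6, -0.0]
gripper_width: 0.0392
time: 6.38
tcp_pos: [0.5178, -0.013, 0.0671]
orientation: [-2.125, -2.311, 0.003]
contact_force: [-7.9, -1.5, 8.9]
gripper_width: 0.0288
time: 6.55
tcp_pos: [0.5179, -0.0129, 0.0672]
orientation: [-2.125, -2.311, 0.003]
contact_force: [-8.3, -1.7, 6.8]
gripper_width: 0.0284
```

Touch gives the cheek centre at x = 0.5179 at y = −0.013. I open and rise, and work out the pin's heading from the saved clouds.

```bash
python3 -m crank '{"xyz":[[0,0,0],[0,0,0],[0,0,-0.01],[0,0,-0.02],[0,0,-0.03],[0,0,-0.03]],"spin":[0,0,0,0,0,0],"grip":[0.05,0.05,0.05,0.05,0.08,0.08]}'
python3 - <<'E'
from h import *
for n in("scene","top"):
    C=cloud(n,np.load(f"{n}0.npy"));im=cv2.imread(f"pics/{n}0.png");hs=cv2.cvtColor(im,cv2.COLOR_BGR2HSV)
    X,Y,Z=C[...,0],C[...,1],C[...,2];u=(Y<-.23)&(Y>-.35)&(X>.515)&(X<.57)
    red=u&((hs[...,0]<8)|(hs[...,0]>172))&(hs[...,1]>150)&(Z>.006)
    top=red&(Z>.017);wh=u&(hs[...,1]<90)&(hs[...,2]>90)&(Z>.005)&(Z<.03)
    for y0 in np.arange(-.345,-.235,.01):
        k=u&(Z>.006)&(Y>=y0)&(Y<y0+.01)
        if k.sum()>2: print(n,round(y0+.005,3),k.sum(),np.round([X[k].min(),X[k].mean(),X[k].max(),Z[k].min(),Z[k].max()],3))
    print(C[top].mean(0),C[wh].mean(0))
st();go(.543,-.2595,.08,-1.5)
E
```

```text
time: 7.05
tcp_pos: [0.5188, -0.0128, 0.1585]
orientation: [-2.126, -2.312, 0.001]
contact_force: [0.1, -0.1, 1.2]
gripper_width: 0.0605
scene -0.34 15 [0.531 0.538 0.546 0.012 0.048]
scene -0.33 26 [0.528 0.537 0.55  0.006 0.057]
scene -0.32 23 [0.528 0.54  0.556 0.007 0.058]
scene -0.31 26 [0.531 0.539 0.551 0.011 0.059]
scene -0.3 16 [0.53  0.54  0.551 0.009 0.055]
scene -0.29 39 [0.53  0.541 0.555 0.01  0.047]
scene -0.28 26 [0.518 0.535 0.549 0.006 0.038]
scene -0.27 27 [0.525 0.538 0.552 0.007 0.027]
scene -0.26 25 [0.53  0.538 0.551 0.008 0.029]
scene -0.25 27 [0.532 0.539 0.552 0.007 0.027]
scene -0.24 17 [0.534 0.54  0.553 0.009 0.026]
[ 0.54021669 -0.25905039  0.02326406] [ 0.53860311 -0.30683872  0.01684491]
top -0.34 14 [0.531 0.541 0.566 0.006 0.047]
top -0.33 18 [0.517 0.54  0.568 0.007 0.055]
top -0.32 14 [0.516 0.542 0.566 0.007 0.06 ]
top -0.31 24 [0.528 0.545 0.569 0.006 0.06 ]
top -0.3 14 [0.532 0.543 0.552 0.008 0.051]
top -0.29 25 [0.529 0.541 0.553 0.008 0.045]
top -0.28 27 [0.521 0.542 0.565 0.007 0.033]
top -0.27 24 [0.527 0.542 0.556 0.006 0.027]
top -0.26 23 [0.518 0.542 0.553 0.006 0.028]
top -0.25 23 [0.524 0.545 0.568 0.006 0.034]
top -0.24 21 [0.523 0.543 0.556 0.007 0.027]
[ 0.54439032 -0.25817066  0.0231144 ] [ 0.54473527 -0.30523028  0.01932941]
7.05 [ 0.5188 -0.0128  0.1585] [-2.126e+00 -2.312e+00  1.000e-03] [ 0.1 -0.1  1.2] 0.0605 [-0.07  0.18  2.13  0.    0.84 -0.15]
dist 0.26 shift [-0.2478  0.0035  0.0784] jaw 4.81 spin 0.11020736069857966 R [-0.001  0.    -1.   ]
```

```bash
python3 -m crank '{"xyz":[[-0.031,0.0004,0],[-0.031,0.0004,0],[-0.031,0.0004,0],[-0.031,0.0004,0],[-0.031,0.0004,0.01],[-0.031,0.0004,0.02],[-0.031,0.0004,0.02],[-0.031,0.0004,0.02],[0,0,0],[0,0,0]],"spin":[0,0,0,0,0,0,0,0,0.11,0],"grip":[0.08,0.08,0.08,0.08,0.08,0.06,0.06,0.06,0.06,0.06]}'
python3 - <<'E'
from h import *
st();go(.542,-.259,.0035,-1.5)
p,d=arm.camera("scene");cv2.imwrite("pics/v7.png",cv2.resize(p[175:295,340:500],(640,480),interpolation=2))
E
```

```text
time: 7.88
tcp_pos: [0.5428, -0.261, 0.0866]
orientation: [-2.257, -2.184, 0.0]
contact_force: [0.2, 0.5, -0.7]
gripper_width: 0.0598
7.88 [ 0.5428 -0.261   0.0866] [-2.257 -2.184  0.   ] [ 0.2  0.5 -0.7] 0.0598 [-0.49  0.41  1.98  0.    0.76 -0.45]
dist 0.0832 shift [ 0.002  -0.0008  0.0831] jaw -1.9 spin -0.007004129034386559 R [-0.001  0.    -1.   ]
```

View pics/v7.png

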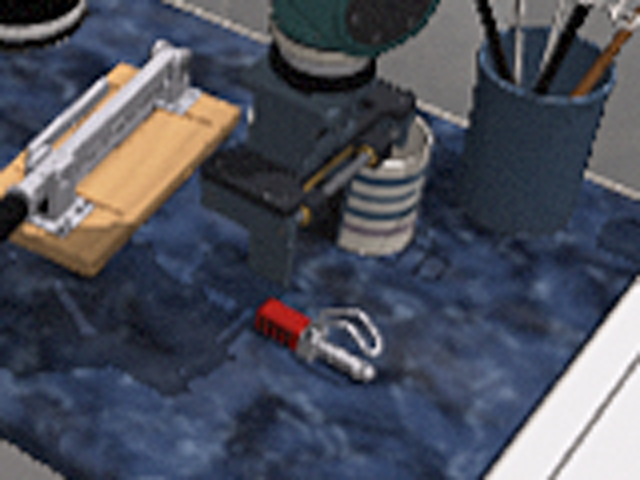

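The fingers are above the red grip at (280,325). The gripper's body stands close to the mug, so I check that clearance before descending.

Run:
```python
from h import *
for n in("scene","top"):
    C=cloud(n,np.load(f"{n}0.npy"));X,Y,Z=C[...,0],C[...,1],C[...,2]
    k=(Z>.06)&(Z<.12)&(X>.56)&(X<.8)&(Y<-.14)&(Y>-.33)
    print(n,k.sum(),np.round(np.percentile(C[k],[0,2,50,98,100],axis=0),3))
    for y0 in np.arange(-.32,-.14,.02):
        m=k&(Y>y0)&(Y<y0+.02)
        if m.sum()>3: print(round(y0+.01,2),m.sum(),round(np.percentile(X[m],2),3))
```

```text
scene 688 [[ 0.66  -0.33   0.06 ]
 [ 0.663 -0.326  0.061]
 [ 0.728 -0.256  0.085]
 [ 0.785 -0.176  0.116]
 [ 0.799 -0.142  0.12 ]]
-0.31 76 0.763
-0.29 91 0.686
-0.27 114 0.665
-0.25 119 0.662
-0.23 124 0.663
-0.21 103 0.673
-0.17 8 0.692
-0.15 8 0.688
top 215 [[ 0.664 -0.287  0.06 ]
 [ 0.665 -0.285  0.06 ]
 [ 0.69  -0.234  0.084]
 [ 0.731 -0.154  0.106]
 [ 0.734 -0.14   0.108]]
-0.29 43 0.688
-0.27 31 0.669
-0.25 25 0.664
-0.23 36 0.665
-0.21 60 0.676
-0.17 10 0.693
-0.15 7 0.689
```

30 mm clear. Descend and grip.

```bash
python3 -m crank '{"xyz":[[0.002,0,0.02],[0,0,0.02],[0,0,0.02],[0,0,0.013],[0,0,0.0075],[0,0,0],[0,0,0]],"spin":[0,0,0,0,0,0,0],"grip":[0.06,0.06,0.06,0.06,0.06,0.06,0.06]}'
python3 -m crank '{"xyz":[[0,0,0],[0,0,0],[0,0,0],[0,0,0],[0,0,0]],"spin":[0,0,0,0,0],"grip":[0.04,0.03,0.015,0.015,0.015]}'
```

```text
time: 8.52
tcp_pos: [0.5436, -0.2576, 0.0071]
orientation: [2.248, 2.193, 0.0]
contact_force: [1.0, -0.2, 0.6]
gripper_width: 0.0601
time: 8.93
tcp_pos: [0.5433, -0.2579, 0.0068]
orientation: [2.25, 2.192, 0.0]
contact_force: [0.5, -0.7, -0.1]
gripper_width: 0.0295
```

```bash
python3 -m crank '{"xyz":[[0,0,0.003],[0,0,0],[0,0,0],[0,0,0],[0,0,0],[0,0,0]],"spin":[0,0,0,0,0,0],"grip":[0.028,0.015,0.01,0.005,0.005,0.005]}'
python3 -m crank '{"xyz":[[0,0,0],[0,0,0]],"spin":[0,0],"grip":[0,0]}'
```

```text
time: 9.43
tcp_pos: [0.5431, -0.2577, 0.0034]
orientation: [-2.25, -2.192, 0.0]
contact_force: [1.2, 0.3, -1.1]
gripper_width: 0.0217
time: 9.6
tcp_pos: [0.5432, -0.2578, 0.0034]
orientation: [2.25, 2.192, 0.0]
contact_force: [0.4, 0.7, -0.9]
gripper_width: 0.0217
```

```bash
python3 -m crank '{"xyz":[[0,0,-0.01],[0,0,-0.02],[0,0,-0.03],[0,0,-0.03],[0,0,-0.03],[0.01,0,-0.03],[0.035,0,-0.01],[0.038,0,0],[0.038,0,0],[0.038,0,0]],"spin":[0,0,0,0,0,0,0,0,0,0],"grip":[0,0,0,0,0,0,0,0,0,0]}'
python3 -m crank '{"xyz":[[0.038,0,0],[0.038,0,0],[0.038,0,0],[0.038,0,0],[0.035,0,0],[0,0,0]],"spin":[0,0,0,0,-0.1,0],"grip":[0,0,0,0,0,0]}'
python3 -c "
from h import *
st();go(.5086,.10,.11,4.7)"
```

```text
time: 10.43
tcp_pos: [0.5471, -0.0974, 0.1647]
orientation: [2.25, 2.191, 0.001]
contact_force: [0.6, 0.1, -0.5]
gripper_width: 0.022
time: 10.93
tcp_pos: [0.5521, 0.0927, 0.1644]
orientation: [2.127, 2.312, 0.002]
contact_force: [0.9, -0.7, -0.3]
gripper_width: 0.022
10.93 [0.5521 0.0927 0.1644] [2.127e+00 2.312e+00 2.000e-03] [ 0.9 -0.7 -0.3] 0.022 [0.12 0.23 2.04 0.   0.87 0.04]
dist 0.07 shift [ 0.0108 -0.0428  0.0543] jaw 4.76 spin 0.0010455703229763184 R [ 0.001  0.001 -1.   ]
```

```bash
python3 -m crank '{"xyz":[[0.0108,-0.021,0.01],[0,-0.0218,0.02],[0,0,0.0243],[0,0,0],[0,0,0]],"spin":[0,0,0,0,0],"grip":[0,0,0,0,0]}'
python3 - <<'E'
from h import *
st();go(.5086,.10,.0624,4.7)
p,d=arm.camera("scene");cv2.imwrite("pics/scene8.png",p);q,_=arm.camera("top");cv2.imwrite("pics/top8.png",q)
cv2.imwrite("pics/v8.png",cv2.resize(p[165:265,290:410],(720,600),interpolation=2))
# wood right edge (world -y) and front edge in top0: ray on z=.028
im=cv2.imread("pics/top0.png");hs=cv2.cvtColor(im,cv2.COLOR_BGR2HSV);w=(hs[...,0]>8)&(hs[...,0]<25)&(hs[...,1]>70)
for side in(0,1):
    pts=[]
    for v in range(166,232):
        xs=np.nonzero(w[v,340:392])[0]
        if len(xs): pts.append(ray("top",340+(xs[-1]+.5 if side else xs[0]-.5),v,.028)[:2])
    pts=np.array(pts,np.float32);f=cv2.fitLine(pts,cv2.DIST_HUBER,0,.01,.01).ravel();print("edge",side,np.degrees(np.arctan(f[1]/f[0])),f)
E
```

```text
time: 11.35
tcp_pos: [0.5085, 0.0955, 0.1094]
orientation: [-2.137, -2.301, 0.002]
contact_force: [0.7, 0.7, -1.0]
gripper_width: 0.022
11.35 [0.5085 0.0955 0.1094] [-2.137e+00 -2.301e+00  2.000e-03] [ 0.7  0.7 -1. ] 0.022 [ 0.14  0.26  2.14 -0.    0.74  0.07]
dist 0.0472 shift [0.0044 0.0005 0.047 ] jaw 4.23 spin -0.00819387316165503 R [-0.001 -0.    -1.   ]
edge 0 4.403836 [0.9970476  0.07678578 0.6004642  0.02934266]
edge 1 5.239862 [ 0.9958211   0.09132542  0.607955   -0.10141327]
```

View pics/v8.png

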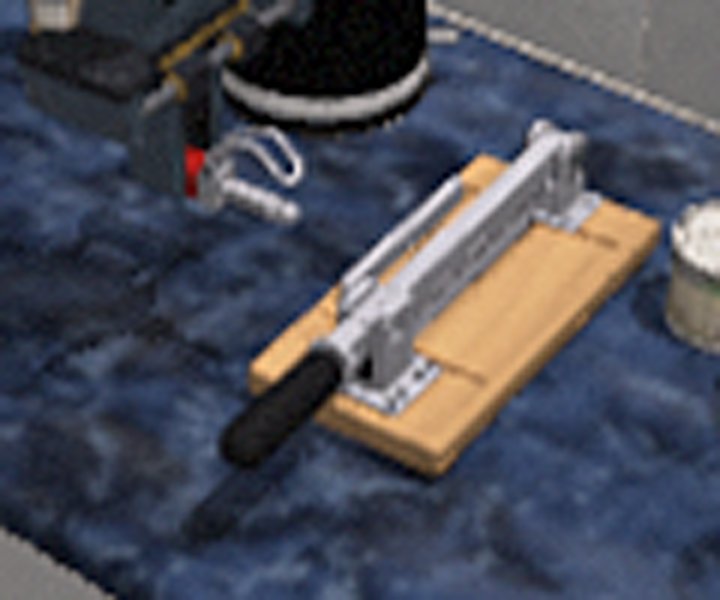

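Pin is level with its ring up. Yaw estimates are 4.4 to 5.2°, so I keep 4.8°. I lower to bore height and approach along the bore axis.

```bash
python3 -m crank '{"xyz":[[0,0,0.02],[0,0,0.02],[0,0.0005,0.007],[0,0,0],[0,0,0],[0,0,0]],"spin":[0,0,0,0,0,0],"grip":[0,0,0,0,0,0]}'
python3 - <<'E'
from h import *
for i in range(4):
    st(); arm.camera("top")
go(.5100,.083,.0624,4.8)
E
```

```text
time: 11.95
tcp_pos: [0.5101, 0.0958, 0.0634]
orientation: [2.137, 2.301, 0.002]
contact_force: [0.1, 0.7, -1.2]
gripper_width: 0.0216
11.95 [0.5101 0.0958 0.0634] [2.137e+00 2.301e+00 2.000e-03] [ 0.1  0.7 -1.2] 0.0216 [0.14 0.34 2.15 0.   0.65 0.07]
12.0 [0.5101 0.0959 0.0634] [2.137e+00 2.301e+00 2.000e-03] [-0.1 -0.1 -1. ] 0.0217 [0.14 0.34 2.15 0.   0.65 0.07]
12.05 [0.51   0.0959 0.0633] [2.137e+00 2.301e+00 2.000e-03] [ 0.5  0.1 -1.4] 0.0219 [ 0.14  0.34  2.15 -0.    0.65  0.07]
12.1 [0.5098 0.0958 0.0631] [2.137e+00 2.301e+00 2.000e-03] [ 0.2  0.1 -2.1] 0.0218 [ 0.14  0.34  2.15 -0.    0.65  0.07]
dist 0.0129 shift [-0.0128 -0.0006  0.0005] jaw 4.24 spin -0.009742049965650663 R [ 0.001  0.    -1.   ]
```

```bash
python3 -m crank '{"xyz":[[0,-0.0011,0.0006],[-0.012,0,0],[-0.012,0,0],[-0.005,0,0],[0,0,0]],"spin":[-0.01,0,0,0,0],"grip":[0,0,0,0,0]}'
python3 -c "
from h import *
st();s=arm.observe()['tcp_pos'];y=s[1]-.01;go(.5179-(y+.013)*.084,y,.0624,4.8)"
```

```text
time: 12.57
tcp_pos: [0.5106, 0.0654, 0.0615]
orientation: [-2.128, -2.311, 0.0]
contact_force: [-1.1, -0.8, -0.5]
gripper_width: 0.0219
12.57 [0.5106 0.0654 0.0615] [-2.128 -2.311  0.   ] [-1.1 -0.8 -0.5] 0.0219 [ 0.08  0.34  2.16 -0.    0.65 -0.  ]
dist 0.0102 shift [-0.0101  0.0008 -0.0009] jaw 4.72 spin -0.00133891640966735 R [-0. -0. -1.]
```

```bash
python3 -m crank '{"xyz":[[-0.003,0.0006,-0.0008],[-0.003,0,0],[0,0,0]],"spin":[0,0,0],"grip":[0,0,0]}'
python3 -m crank '{"xyz":[[-0.003,0,0],[0,0,0]],"spin":[0,0],"grip":[0,0]}'
python3 -m crank '{"xyz":[[-0.003,0,0],[0,0,0]],"spin":[0,0],"grip":[0,0]}'
```

```text
time: 12.82
tcp_pos: [0.5117, 0.0605, 0.0624]
orientation: [2.126, 2.312, 0.0]
contact_force: [0.4, 0.0, -0.4]
gripper_width: 0.022
time: 12.98
tcp_pos: [0.5118, 0.0577, 0.0623]
orientation: [-2.126, -2.313, 0.0]
contact_force: [0.4, 0.2, -1.2]
gripper_width: 0.0217
time: 13.15
tcp_pos: [0.5121, 0.0547, 0.0623]
orientation: [2.126, 2.313, 0.0]
contact_force: [0.0, -0.5, -2.2]
gripper_width: 0.0218
```

```bash
python3 -m crank '{"xyz":[[-0.002,0,0],[-0.002,0,0],[0,0,0]],"spin":[0,0,0],"grip":[0,0,0]}'
python3 -m crank '{"xyz":[[-0.002,0,0],[0,0,0]],"spin":[0,0],"grip":[0,0]}'
python3 -m crank '{"xyz":[[-0.002,0,0],[0,0,0]],"spin":[0,0],"grip":[0,0]}'
```

```text
time: 13.4
tcp_pos: [0.5125, 0.0506, 0.0623]
orientation: [-2.126, -2.313, 0.0]
contact_force: [-0.4, -0.5, -1.2]
gripper_width: 0.0217
time: 13.57
tcp_pos: [0.5126, 0.0487, 0.0623]
orientation: [-2.126, -2.313, 0.0]
contact_force: [-0.7, -0.0, -0.8]
gripper_width: 0.0218
time: 13.73
tcp_pos: [0.5128, 0.0467, 0.0623]
orientation: [2.126, 2.313, -0.0]
contact_force: [0.0, -0.5, -0.9]
gripper_width: 0.0217
```

```bash
python3 -m crank '{"xyz":[[-0.002,0,0],[-0.002,0,0],[0,0,0]],"spin":[0,0,0],"grip":[0,0,0]}'
python3 -m crank '{"xyz":[[-0.002,0,0],[-0.001,0,0],[0,0,0]],"spin":[0,0,0],"grip":[0,0,0]}'
python3 -m crank '{"xyz":[[-0.002,0,0],[-0.001,0,0],[0,0,0]],"spin":[0,0,0],"grip":[0,0,0]}'
```

```text
time: 13.98
tcp_pos: [0.5131, 0.0426, 0.0623]
orientation: [-2.126, -2.313, 0.0]
contact_force: [0.2, -0.5, -2.8]
gripper_width: 0.0217
time: 14.23
tcp_pos: [0.5132, 0.0398, 0.0622]
orientation: [-2.126, -2.312, 0.0]
contact_force: [1.6, -1.1, -4.9]
gripper_width: 0.0216
time: 14.48
tcp_pos: [0.5134, 0.0368, 0.0622]
orientation: [-2.126, -2.312, 0.0]
contact_force: [-0.1, 1.2, -6.0]
gripper_width: 0.0219
```

```bash
python3 -m crank '{"xyz":[[-0.002,0,0],[-0.001,0,0],[0,0,0]],"spin":[0,0,0],"grip":[0,0,0]}'
python3 -m crank '{"xyz":[[-0.002,0,0],[-0.001,0,0],[0,0,0]],"spin":[0,0,0],"grip":[0,0,0]}'
python3 -m crank '{"xyz":[[-0.002,0,0],[-0.001,0,0],[0,0,0]],"spin":[0,0,0],"grip":[0,0,0]}'
```

```text
time: 14.73
tcp_pos: [0.5138, 0.0338, 0.0623]
orientation: [-2.126, -2.313, 0.0]
contact_force: [-0.1, 1.0, -5.4]
gripper_width: 0.022
time: 14.98
tcp_pos: [0.5141, 0.0307, 0.0624]
orientation: [2.126, 2.313, -0.0]
contact_force: [0.6, 0.6, -5.9]
gripper_width: 0.0219
time: 15.23
tcp_pos: [0.5144, 0.0277, 0.0623]
orientation: [2.126, 2.313, -0.0]
contact_force: [-1.6, 0.7, -6.0]
gripper_width: 0.0219
```

```bash
python3 -m crank '{"xyz":[[-0.002,0,0],[-0.002,0,0],[0,0,0]],"spin":[0,0,0],"grip":[0,0,0]}'
python3 -m crank '{"xyz":[[-0.002,0,0],[-0.002,0,0],[0,0,0]],"spin":[0,0,0],"grip":[0,0,0]}'
python3 -m crank '{"xyz":[[-0.001,0,0],[-0.001,0,0],[0,0,0]],"spin":[0,0,0],"grip":[0,0,0]}'
```

```text
time: 15.48
tcp_pos: [0.5148, 0.0237, 0.0623]
orientation: [2.126, 2.313, -0.0]
contact_force: [-0.0, -0.7, -6.6]
gripper_width: 0.0215
time: 15.73
tcp_pos: [0.5151, 0.0197, 0.0624]
orientation: [2.126, 2.313, -0.0]
contact_force: [-0.4, -1.3, -6.9]
gripper_width: 0.0218
time: 15.98
tcp_pos: [0.5152, 0.0179, 0.0623]
orientation: [2.126, 2.313, -0.0]
contact_force: [-0.8, 1.2, -6.2]
gripper_width: 0.0216
```

```bash
python3 -m crank '{"xyz":[[-0.001,0,0],[-0.001,0,0],[0,0,0]],"spin":[0,0,0],"grip":[0,0,0]}'
python3 -m crank '{"xyz":[[-0.001,0,0],[-0.001,0,0],[0,0,0]],"spin":[0,0,0],"grip":[0,0,0]}'
python3 -m crank '{"xyz":[[-0.001,0,0],[0,0,0]],"spin":[0,0],"grip":[0,0]}'
python3 -m crank '{"xyz":[[-0.001,0,0],[0,0,0]],"spin":[0,0],"grip":[0,0]}'
```

```text
time: 16.23
tcp_pos: [0.5154, 0.0159, 0.0623]
orientation: [-2.126, -2.313, 0.0]
contact_force: [-0.1, 0.8, -5.9]
gripper_width: 0.0217
time: 16.48
tcp_pos: [0.5156, 0.0139, 0.0623]
orientation: [2.126, 2.313, -0.0]
contact_force: [0.4, 0.9, -5.0]
gripper_width: 0.0218
time: 16.65
tcp_pos: [0.5156, 0.0129, 0.0623]
orientation: [2.126, 2.313, -0.0]
contact_force: [-0.2, 1.8, -5.8]
gripper_width: 0.0216
time: 16.82
tcp_pos: [0.5157, 0.0119, 0.0623]
orientation: [2.126, 2.313, -0.0]
contact_force: [-0.7, 1.5, -5.6]
gripper_width: 0.0217
```

```bash
python3 -m crank '{"xyz":[[-0.001,0,0],[0,0,0]],"spin":[0,0],"grip":[0,0]}'
python3 -m crank '{"xyz":[[-0.001,0,0],[0,0,0]],"spin":[0,0],"grip":[0,0]}'
```

```text
time: 16.98
tcp_pos: [0.5158, 0.0109, 0.0623]
orientation: [2.126, 2.313, -0.0]
contact_force: [-0.9, 2.1, -6.3]
gripper_width: 0.0222
time: 17.15
tcp_pos: [0.5158, 0.01, 0.0623]
orientation: [-2.126, -2.312, -0.0]
contact_force: [-0.8, 4.0, -6.2]
gripper_width: 0.022
```

Run:
```python
from h import *
p,d=arm.camera("scene")
cv2.imwrite("pics/v9.png",cv2.resize(p[165:265,290:410],(720,600),interpolation=2))
```

```text
(no output)
```

View pics/v9.png

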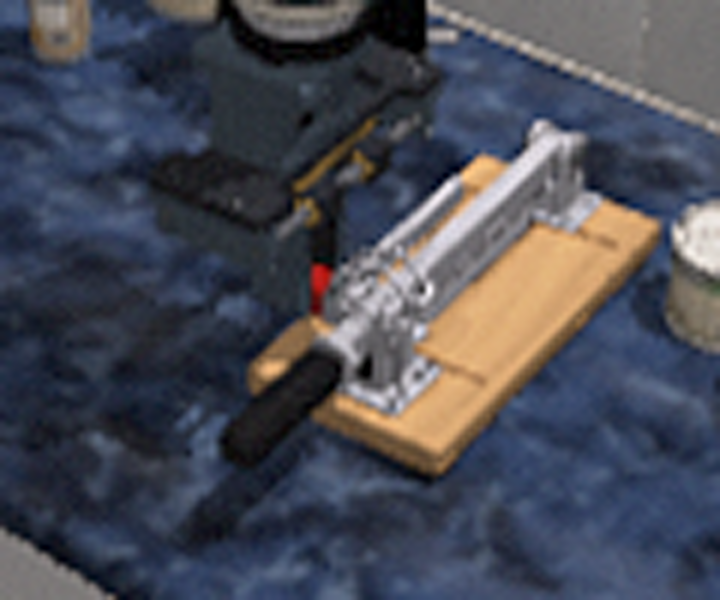

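The pin is through both cheeks: the nose shows at (415,330), with the ring slanting up above it. I push on in small steps until contact.

```bash
python3 -m crank '{"xyz":[[-0.001,0,0],[0,0,0]],"spin":[0,0],"grip":[0,0]}'
python3 -m crank '{"xyz":[[-0.001,0,0],[0,0,0]],"spin":[0,0],"grip":[0,0]}'
```

```text
time: 17.37
tcp_pos: [0.5159, 0.0099, 0.0624]
orientation: [-2.126, -2.311, -0.001]
contact_force: [-1.1, 16.2, -5.2]
gripper_width: 0.022
time: 17.53
tcp_pos: [0.516, 0.0097, 0.0624]
orientation: [-2.126, -2.31, -0.003]
contact_force: [-2.0, 27.8, -3.5]
gripper_width: 0.0217
```

Contact at y = 0.0099, with force rising steeply, so the head is home. I relieve the push and let go.

```bash
python3 -m crank '{"xyz":[[0.001,0,0],[0.0008,0,0],[0,0,0]],"spin":[0,0,0],"grip":[0,0,0]}'
python3 -m crank '{"xyz":[[0,0,0],[0,0,0],[0,0,0],[0,0,0],[0,0,0]],"spin":[0,0,0,0,0],"grip":[0.023,0.026,0.035,0.045,0.05]}'
```

```text
time: 17.78
tcp_pos: [0.5159, 0.01, 0.0624]
orientation: [2.126, 2.313, 0.0]
contact_force: [0.5, 5.5, -5.8]
gripper_width: 0.022
time: 18.2
tcp_pos: [0.5161, 0.0097, 0.0625]
orientation: [2.126, 2.312, 0.0]
contact_force: [0.8, -0.7, 0.7]
gripper_width: 0.0435
```

```bash
python3 -m crank '{"xyz":[[0,0,-0.01],[0,0,-0.02],[0,0,-0.025],[0,0,-0.025],[-0.02,0,0],[-0.025,0,0],[-0.021,0,0],[0,0,0],[0,0,0]],"spin":[0,0,0,0,0,0,0,0,0],"grip":[0.05,0.05,0.05,0,0,0,0,0,0]}'
python3 - <<'E'
from h import *
st();go(.5216,-.0559,.12,4.8)
o=[]
for n,r in(("top",(190,250,330,410)),("scene",(180,240,320,400))):
    p,d=arm.camera(n);cv2.imwrite(f"pics/{n}10.png",p);o.append(cv2.resize(p[r[0]:r[1],r[2]:r[3]],(400,300),interpolation=2))
    C=cloud(n,d);X,Y,Z=C[...,0],C[...,1],C[...,2]
    m=(X>.505)&(X<.535)&(Y<-.058)&(Y>-.085)&(Z>.055)&(Z<.125);print(n,m.sum(),np.round(C[m][np.argsort(C[m][:,1])][:25],3).tolist())
cv2.imwrite("pics/v10.png",np.hstack(o))
E
```

```text
time: 18.95
tcp_pos: [0.5215, -0.0566, 0.143]
orientation: [2.128, 2.311, 0.0]
contact_force: [0.1, 1.0, 0.6]
gripper_width: 0.0128
18.95 [ 0.5215 -0.0566  0.143 ] [2.128 2.311 0.   ] [0.1 1.  0.6] 0.0128 [-0.15  0.21  2.12 -0.    0.81 -0.23]
dist 0.023 shift [0.0007 0.0001 0.023 ] jaw 4.71 spin -0.0015053938993063022 R [ 0.001 -0.    -1.   ]
top 0 []
scene 31 [[0.52, -0.073, 0.076], [0.517, -0.071, 0.077], [0.527, -0.071, 0.1], [0.517, -0.07, 0.097], [0.512, -0.07, 0.105], [0.523, -0.07, 0.098], [0.524, -0.07, 0.076], [0.528, -0.07, 0.103], [0.52, -0.069, 0.07], [0.525, -0.068, 0.1], [0.519, -0.068, 0.099], [0.526, -0.067, 0.103], [0.517, -0.067, 0.07], [0.523, -0.067, 0.075], [0.518, -0.066, 0.073], [0.513, -0.066, 0.076], [0.512, -0.065, 0.102], [0.519, -0.065, 0.077], [0.529, -0.065, 0.104], [0.513, -0.064, 0.105], [0.526, -0.064, 0.076], [0.515, -0.064, 0.078], [0.509, -0.063, 0.111], [0.51, -0.063, 0.107], [0.526, -0.063, 0.109]]
```

View pics/v10.png

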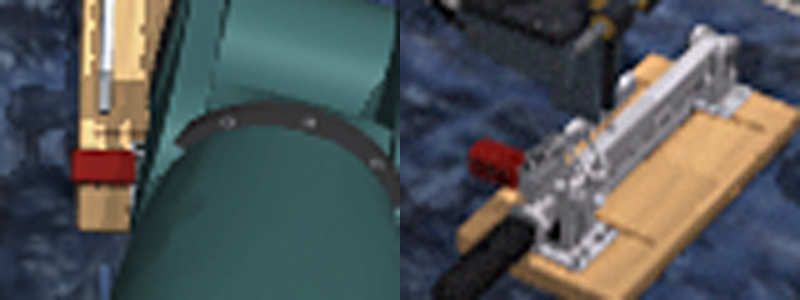

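The red grip is at (500,165) with the head against the keeper. The nose end measures y ≈ −0.073, which matches a seated pin, and the ring's bow is 0.1 m up. Now I lower onto the arch.

```bash
python3 -m crank '{"xyz":[[0,0,0.008],[0,0,0.008],[0,0,0.004],[0,0,0.004],[0,0,0.003],[0,0,0]],"spin":[0,0,0,0,0,0],"grip":[0,0,0,0,0,0]}'
python3 -m crank '{"xyz":[[0,0,0.003],[0,0,0.003],[0,0,0]],"spin":[0,0,0],"grip":[0,0,0]}'
python3 -m crank '{"xyz":[[0,0,0.002],[0,0,0.002],[0,0,0]],"spin":[0,0,0],"grip":[0,0,0]}'
```

```text
time: 19.55
tcp_pos: [0.521, -0.0557, 0.1145]
orientation: [-2.125, -2.312, 0.001]
contact_force: [0.1, -0.6, -0.7]
gripper_width: 0.0003
time: 19.8
tcp_pos: [0.5218, -0.0562, 0.1093]
orientation: [2.125, 2.312, 0.0]
contact_force: [0.9, -3.9, 2.8]
gripper_width: 0.0004
time: 20.05
tcp_pos: [0.5219, -0.0563, 0.1055]
orientation: [2.125, 2.312, 0.0]
contact_force: [0.6, -4.6, 1.7]
gripper_width: 0.0005
```

```bash
python3 -m crank '{"xyz":[[0,0,0.001],[0,0,0.001],[0,0,0]],"spin":[0,0,0],"grip":[0,0,0]}'
python3 -m crank '{"xyz":[[0,0,0.001],[0,0,0]],"spin":[0,0],"grip":[0,0]}'
python3 -m crank '{"xyz":[[0,0,0.001],[0,0,0]],"spin":[0,0],"grip":[0,0]}'
python3 -m crank '{"xyz":[[0,0,0.001],[0,0,0]],"spin":[0,0],"grip":[0,0]}'
```

```text
time: 20.3
tcp_pos: [0.5216, -0.0561, 0.1034]
orientation: [2.126, 2.312, 0.0]
contact_force: [1.0, -3.2, 2.9]
gripper_width: 0.0003
time: 20.47
tcp_pos: [0.5214, -0.0559, 0.1022]
orientation: [-2.126, -2.313, -0.0]
contact_force: [0.1, -2.3, 1.6]
gripper_width: 0.0005
time: 20.63
tcp_pos: [0.5213, -0.0558, 0.1011]
orientation: [-2.126, -2.313, 0.0]
contact_force: [0.2, -2.2, 1.4]
gripper_width: 0.0004
time: 20.8
tcp_pos: [0.5213, -0.0559, 0.1001]
orientation: [-2.126, -2.313, 0.0]
contact_force: [0.7, -2.1, 1.0]
gripper_width: 0.0003
```

```bash
python3 -m crank '{"xyz":[[0,0,0.001],[0,0,0]],"spin":[0,0],"grip":[0,0]}'
python3 -m crank '{"xyz":[[0,0,0.001],[0,0,0]],"spin":[0,0],"grip":[0,0]}'
python3 -m crank '{"xyz":[[0,0,0.001],[0,0,0]],"spin":[0,0],"grip":[0,0]}'
```

```text
time: 20.97
tcp_pos: [0.5216, -0.056, 0.0994]
orientation: [2.126, 2.313, 0.0]
contact_force: [0.0, -1.7, 4.2]
gripper_width: 0.0001
time: 21.13
tcp_pos: [0.5219, -0.0562, 0.0986]
orientation: [2.125, 2.312, 0.0]
contact_force: [1.5, -4.1, 6.3]
gripper_width: 0.0008
time: 21.3
tcp_pos: [0.5222, -0.0562, 0.0978]
orientation: [2.125, 2.312, 0.001]
contact_force: [1.3, -5.8, 7.9]
gripper_width: 0.0006
```

```bash
python3 -m crank '{"xyz":[[0,0,0.001],[0,0,0]],"spin":[0,0],"grip":[0,0]}'
python3 -m crank '{"xyz":[[0,0,0.0007],[0,0,0]],"spin":[0,0],"grip":[0,0]}'
```

```text
time: 21.47
tcp_pos: [0.5222, -0.0562, 0.0968]
orientation: [2.125, 2.312, 0.001]
contact_force: [0.8, -4.4, 7.3]
gripper_width: 0.0008
time: 21.63
tcp_pos: [0.5219, -0.0562, 0.0959]
orientation: [2.125, 2.312, 0.001]
contact_force: [1.6, -5.9, 3.6]
gripper_width: 0.0002
```

```bash
python3 -m crank '{"xyz":[[0,0,0.0006],[0,0,0]],"spin":[0,0],"grip":[0,0]}'
python3 -m crank '{"xyz":[[0,0,0.0006],[0,0,0]],"spin":[0,0],"grip":[0,0]}'
```

```text
time: 21.8
tcp_pos: [0.5218, -0.0562, 0.0952]
orientation: [2.126, 2.312, 0.0]
contact_force: [1.5, -4.3, 2.4]
gripper_width: 0.0006
time: 21.97
tcp_pos: [0.5211, -0.0558, 0.0942]
orientation: [-2.126, -2.312, 0.0]
contact_force: [1.0, -1.6, -0.2]
gripper_width: 0.0006
```

The force rose to 8 N and then fell away to zero, which looks like the snap. I lift and look.

```bash
python3 -m crank '{"xyz":[[0,0,-0.02],[0,0,-0.04],[0,0,-0.04],[0.035,0,-0.02],[0.041,0,0],[0.041,0,0],[0.041,0,0],[0.041,0,0],[0,0,0]],"spin":[0,0,0,0,0,0,0,0,0],"grip":[0,0,0,0,0,0,0,0,0]}'
python3 - <<'E'
from h import *
o=[]
for n,r in(("top",(190,250,330,410)),("scene",(185,245,320,400))):
    p,d=arm.camera(n);cv2.imwrite(f"pics/{n}11.png",p);o.append(cv2.resize(p[r[0]:r[1],r[2]:r[3]],(400,300),interpolation=2))
    C=cloud(n,d);X,Y,Z=C[...,0],C[...,1],C[...,2]
    m=(X>.505)&(X<.535)&(Y<-.058)&(Y>-.085)&(Z>.045)&(Z<.125);print(n,m.sum(),np.round(C[m][np.argsort(C[m][:,1])][:25],3).tolist())
    m=(X>.505)&(X<.535)&(Y<-.0)&(Y>-.085)&(Z>.088)&(Z<.125);print(np.round(C[m][np.argsort(-C[m][:,2])][:12],3).tolist())
cv2.imwrite("pics/v11.png",np.vstack([np.hstack(o)]))
E
```

```text
time: 22.72
tcp_pos: [0.5036, 0.1476, 0.2143]
orientation: [-2.121, -2.316, -0.001]
contact_force: [0.8, 0.1, 0.9]
gripper_width: 0.0006
top 26 [[0.517, -0.073, 0.07], [0.519, -0.072, 0.074], [0.53, -0.071, 0.07], [0.526, -0.071, 0.074], [0.522, -0.071, 0.078], [0.532, -0.071, 0.074], [0.519, -0.068, 0.076], [0.522, -0.068, 0.075], [0.525, -0.068, 0.077], [0.514, -0.067, 0.088], [0.53, -0.066, 0.087], [0.532, -0.065, 0.092], [0.521, -0.065, 0.079], [0.524, -0.064, 0.078], [0.516, -0.063, 0.091], [0.512, -0.063, 0.096], [0.524, -0.061, 0.076], [0.52, -0.061, 0.08], [0.531, -0.061, 0.098], [0.512, -0.06, 0.095], [0.514, -0.059, 0.098], [0.507, -0.059, 0.058], [0.51, -0.059, 0.083], [0.506, -0.059, 0.087], [0.531, -0.059, 0.093]]
[[0.528, -0.042, 0.1], [0.526, -0.026, 0.1], [0.529, -0.048, 0.1], [0.512, -0.044, 0.099], [0.53, -0.055, 0.099], [0.514, -0.056, 0.099], [0.514, -0.059, 0.098], [0.531, -0.061, 0.098], [0.528, -0.039, 0.098], [0.527, -0.033, 0.097], [0.527, -0.03, 0.096], [0.512, -0.063, 0.096]]
scene 32 [[0.517, -0.071, 0.077], [0.523, -0.07, 0.077], [0.524, -0.07, 0.072], [0.514, -0.069, 0.073], [0.52, -0.069, 0.078], [0.522, -0.068, 0.068], [0.517, -0.067, 0.066], [0.512, -0.067, 0.078], [0.518, -0.066, 0.078], [0.512, -0.066, 0.082], [0.529, -0.066, 0.075], [0.524, -0.065, 0.078], [0.53, -0.065, 0.079], [0.514, -0.065, 0.084], [0.53, -0.065, 0.082], [0.514, -0.065, 0.088], [0.532, -0.063, 0.085], [0.523, -0.063, 0.069], [0.512, -0.062, 0.088], [0.524, -0.062, 0.076], [0.529, -0.061, 0.09], [0.513, -0.061, 0.091], [0.53, -0.061, 0.085], [0.514, -0.06, 0.094], [0.515, -0.06, 0.081]]
[[0.527, -0.046, 0.1], [0.509, -0.039, 0.099], [0.527, -0.058, 0.098], [0.511, -0.029, 0.098], [0.513, -0.049, 0.098], [0.528, -0.041, 0.097], [0.528, -0.049, 0.097], [0.528, -0.032, 0.097], [0.514, -0.056, 0.097], [0.509, -0.026, 0.096], [0.51, -0.043, 0.096], [0.508, -0.031, 0.096]]
```

View pics/v11.png

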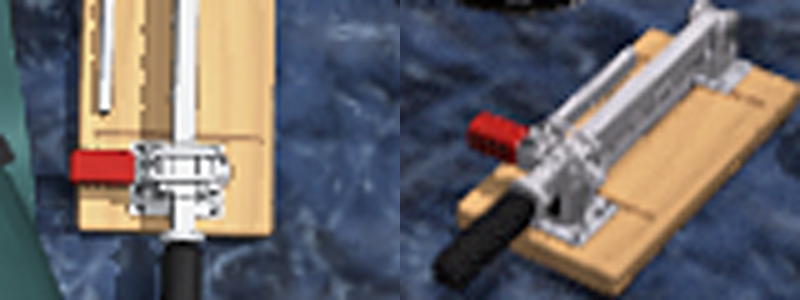

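The ring now lies flat over the keeper, with its arch level from y = −0.026 to −0.058 and its legs going down past the nose at (225,170). A light second touch will show whether anything is left to travel.

```bash
python3 -m crank '{"xyz":[[-0.041,0,0],[-0.041,0,0],[-0.041,0,0],[-0.041,0,0],[-0.035,0,0.02],[0,0,0.04],[0,0,0.035],[0,0,0.012],[0,0,0.008],[0,0,0]],"spin":[0,0,0,0,0,0,0,0,0,0],"grip":[0,0,0,0,0,0,0,0,0,0]}'
python3 -m crank '{"xyz":[[0,0,0.002],[0,0,0],[0,0,0]],"spin":[0,0,0],"grip":[0,0,0]}'
python3 -c "
from h import *
go(.5215,-.056,.0945,4.8)"
```

```text
time: 23.65
tcp_pos: [0.5208, -0.0562, 0.0987]
orientation: [-2.126, -2.311, 0.002]
contact_force: [0.6, 0.1, 0.0]
gripper_width: 0.0005
time: 23.9
tcp_pos: [0.5224, -0.0559, 0.0988]
orientation: [2.124, 2.312, 0.002]
contact_force: [-0.3, -0.1, 0.3]
gripper_width: 0.0004
dist 0.0044 shift [-0.0001 -0.0009  0.0043] jaw 4.84 spin 0.0006768158630810034 R [ 0.002 -0.    -1.   ]
```

```bash
python3 -m crank '{"xyz":[[0,0,0.002],[0,0,0]],"spin":[0,0],"grip":[0,0]}'
python3 -m crank '{"xyz":[[0,0,0.001],[0,0,0]],"spin":[0,0],"grip":[0,0]}'
python3 -m crank '{"xyz":[[0,0,0.001],[0,0,0]],"spin":[0,0],"grip":[0,0]}'
```

```text
time: 24.07
tcp_pos: [0.5217, -0.0558, 0.0959]
orientation: [2.125, 2.312, 0.001]
contact_force: [-0.1, -0.1, -0.4]
gripper_width: 0.0003
time: 24.23
tcp_pos: [0.5214, -0.0558, 0.0945]
orientation: [2.126, 2.313, 0.0]
contact_force: [0.2, 0.2, 0.6]
gripper_width: 0.0004
time: 24.4
tcp_pos: [0.5216, -0.056, 0.0935]
orientation: [2.126, 2.313, 0.0]
contact_force: [-0.6, -1.3, 1.8]
gripper_width: 0.0003
```

```bash
python3 -m crank '{"xyz":[[0,0,0.0005],[0,0,0]],"spin":[0,0],"grip":[0,0]}'
python3 -m crank '{"xyz":[[0,0,0.0005],[0,0,0]],"spin":[0,0],"grip":[0,0]}'
```

```text
time: 24.57
tcp_pos: [0.5218, -0.0561, 0.0931]
orientation: [2.126, 2.312, 0.0]
contact_force: [-0.7, -2.1, 4.6]
gripper_width: 0.0004
time: 24.73
tcp_pos: [0.522, -0.0562, 0.0928]
orientation: [2.125, 2.312, 0.001]
contact_force: [0.4, -3.3, 6.8]
gripper_width: 0.0006
```

It meets a firmer stop at z ≈ 94 mm, at or below the nominal closed height of 96 mm. The ring is shut, so I stop pressing, retreat and confirm.

```bash
python3 -m crank '{"xyz":[[0,0,-0.02],[0,0,-0.04],[0,0,-0.04],[0.035,0,-0.02],[0.041,0,0],[0.041,0,0],[0.041,0,0],[0.041,0,0],[0,0,0],[0,0,0]],"spin":[0,0,0,0,0,0,0,0,0,0],"grip":[0,0,0,0,0,0,0,0,0,0]}'
python3 - <<'E'
from h import *
p,d=arm.camera("scene");q,e=arm.camera("top")
cv2.imwrite("pics/v12.png",np.hstack([cv2.resize(p[175:250,320:420],(400,300),interpolation=2),cv2.resize(q[150:270,315:475],(400,300),interpolation=2)]))
for C in(cloud("scene",d),cloud("top",e)):
    X,Y,Z=C[...,0],C[...,1],C[...,2];m=(X>.5)&(X<.54)&(Y<-.03)&(Y>-.06)&(Z>.09)&(Z<.13);print(m.sum(),np.round(np.percentile(Z[m],[50,90]),4))
st()
E
```

```text
time: 25.57
tcp_pos: [0.5041, 0.1441, 0.2122]
orientation: [-2.122, -2.316, 0.001]
contact_force: [0.9, -0.9, 0.2]
gripper_width: 0.0002
22 [0.0967 0.0987]
23 [0.0959 0.099 ]
25.67 [0.5045 0.142  0.2122] [-2.126e+00 -2.313e+00  1.000e-03] [-0.5 -0.4  0.1] 0.0009 [ 0.23  0.1   2.09 -0.    0.95  0.15]
```

View pics/v12.png

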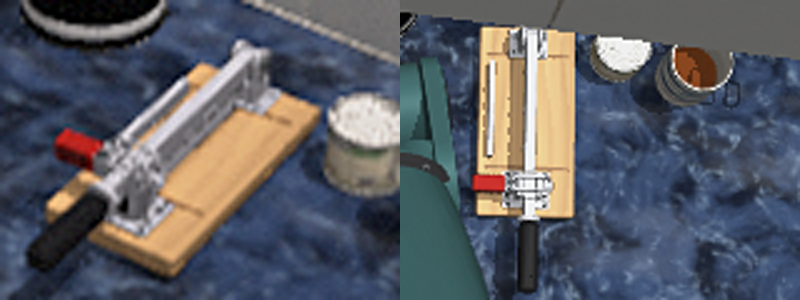

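The arm is down, the pin is through with its head at the keeper, the ring is flat over it, and tin and mug are where they were. Handing in.

```bash
python3 -c "
from rig import arm
arm.close_job();print(arm.observe()['time'])"
```

```text
the job is handed in; nothing more can be done
the job is handed in; nothing more can be done
```

The slicer is locked and the job was handed in at about 26 s, with the gripper clear and about 0 N on the tool. No verdict was reported.

- **Arm:** I pressed the handle down to its stop, which read 35 N at the specified height of 79 mm.
- **Pin:** I closed the fingers on the near cheek to find the bore, then pushed the pin in with at most about 7 N until the head met the keeper. The last two steps, taken to confirm it was home, read 16 and 28 N, which is firmer than the gentle press asked for. I eased off to about 5 N before letting go. The nose measured about 47 mm ahead of the head's face, which matches a seated pin.
- **Ring:** The force rose to about 8 N and then dropped to zero, as it would at the snap. A second light touch, up to about 7 N, met a firmer stop at about 94 mm, where I expected 95 to 96 mm. I take the difference to be play of the pin in its bore.

The last pictures show the ring flat over the keeper and the tin and mug undisturbed. They are too coarse to show the ring's end hooked under the nose, so that rests on the force and height readings. The onion, lemon, garlic and spice jar were not checked again at the end, but the gripper did not work near them.

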